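# Clear the circuit board and hold the magnifier over it

### The arm

A 6-joint arm with a two-finger parallel gripper is mounted at the origin on the work surface. World frame = base frame: x ahead of the robot, y to its left, z up, the work surface at z = 0. Lengths are in m, angles in rad, forces in N, time in s.
With the tool pointing down it reaches from about 0.325 to 0.775 m from the base axis. Payload 5.5 kg.
Tool frame: the origin (TCP) lies on the centre line of the jaws, within the pads' length; the fingertips stand 8 mm ahead of it and the grasp point (between the pads) lies 11 mm behind it; z points along the fingers, y is the line along which they close (so a half turn about z gives the same grasp; the last joint's range is limited). The gripper opens to 88 mm and grips with 3 to 60 N. Pads are 20 mm wide; open, the fingers measure 115 mm over their backs; the gripper's body (75 mm by 178 mm) begins 61 mm behind the grasp point.
Start: joints at [1.224, 0.091, 1.231, -0, 1.82, -0.057], TCP at [0.171, 0.575, 0.231] pointing down, gripper open.
Joint ranges: [-2.87, 2.87], [-0.86, 2.18], [0.17, 2.46], [-1.51, 4.65], [0.06, 2.69], [-2.65, 2.65]. Speed limits (rad/s): [2.57, 2.57, 3.01, 3.14, 3.14, 3.14].

### API

Orientations are given as a 3x3 rotation matrix whose columns are the frame's x, y, z axes.
In Python, from cell import bot gives the robot as it stands. Calls block until the motion is done:
- bot.move_to(position, orientation): joint-space move of the TCP to a pose.
- bot.move_straight(position, rotation=None, velocity=0.15, until_force=None): straight line of the TCP; rotation=None keeps the orientation; velocity is the mean speed in m/s. With until_force (N) it stops when the force on the tool has changed by that much, and returns True; else False.
- bot.move_joints(angles): joint-space move.
- bot.gripper_to(opening): finger opening in m; the grip force is fixed at half the most; returns when the fingers have stopped.
- bot.wait(seconds).
- bot.ik(position, orientation): joint angles nearest the present ones, or None.
- bot.sense(): the state.
- bot.snapshot(name): name is "scene" or "top" or "wrist"; returns (picture, depth): 384x512x3 uint8, red, green, blue; 384x512 float32, m along the optical axis (not along the pixel's ray), 0 where there is no reading.
- bot.camera_model(name): a dict with "intrinsics" (3x3 intrinsics, pixels), "view" (4x4, takes a point from world to camera coordinates). Camera axes: x right, y down, z forward; pixel columns grow to the right and rows downward; lengths in m; the calibration is good to about 2 mm. A picture is of the moment at which its call begins: read the wrist's pose just before it. camera_model takes no time and is no camera call; for the wrist camera it gives the pose at the moment of the call.
A pose or a line that the arm cannot do raises bot.Unreachable and nothing moves.
- bot.sign_off(): hands the job in; it is judged then, once.
The state is a dict: "t": time; "q": joint angles; "dq": joint speeds; "joint_torque": joint torques, N m; "ee_pos": TCP position; "eef_rot": TCP orientation; "contact_force": force on the tool from outside, world axes, zero at the start; "moment": the same for the moment, N m; "finger_gap": finger opening in m; "gripper_force": force on a finger pad.
Only numpy, scipy, OpenCV 4.12 (cv2) and the standard library are available. Lean on these libraries where they do the work, as an engineer would, in place of code of your own. Each camera call takes 0.05 s, during which the arm holds its last target. There are 200 camera calls.

### The job

Clear the circuit board and get it ready to inspect: first hang the small-parts basket by its handle on both prongs of the double hook, without tipping it over. Then draw the hand magnifier out of its sloping holder and finish while holding it lens level over the middle of the board, about 10 cm above it. Leave the other things where they are.

Things in the scene. Friction and masses are not known exactly. Their poses are not given: they have to be found in the camera images.
- board_center (a point): middle of the top face of the green circuit board, fixed on a low black carrier flat on the bench; board 160 mm (its x) by 200 mm (its y), carrier 170 by 210 mm; the top face is 16 mm above the bench; z is up.
- basket_bar (a point): middle of the handle bar of the aluminium parts basket that starts upright on the circuit board. Rigid upright handle: a straight steel bar, 10 by 10 mm section, along y over 130 mm, its middle 125 mm above the basket's underside, carried at both ends by strips 4 mm thick. The open box under it is 70 (x) by 130 (y) by 50 mm high, so the gap from its rim up to the bar is 70 mm. Mass about 0.2 kg.
- hook_seat (a point): where the middle of the handle bar lies once hung on the fixed double hook, 188 mm above the bench. Two round steel prongs 10 mm thick, at y = +36 and -36 mm, flat at the seat (undersides 15 mm below this point), point to -x; their upturned tips stand at x = -32 mm and end 19 mm above this point; in front of them all is free. x runs from the tips back to the posts, y across the prongs, z up.
- hook: the hook's fixed steel stand, same axes as hook_seat; origin on the bench, 53 mm behind (+x of) hook_seat. Two posts 12 mm thick at x = 12 mm, y = +36 and -36 mm carry the prongs and end level with them, 195 mm high; a thin cross bar joins them 100 mm up. Foot plate 100 by 140 by 12 mm.
- mag_grip (a point): place to grip on the centre line of the straight handle of the black hand magnifier, 102 mm from its foot; handle 130 mm long, 22 mm wide (y), 16 mm thick (z), whole mass about 0.14 kg, balanced about 50 mm foot-ward of here. x runs along the handle to the lens, y across it in the lens plane, z square to the lens. At the start the foot rests in the holder's socket, x rising at 45 degrees, y level.
- lens (a point): middle of the magnifier's lens, 68 mm beyond mag_grip along x; the round black frame is 84 mm across and 10 mm thick. Same axes as mag_grip; z is square to the lens and points up when the lens is level.
- socket_mouth (a point): middle of the mouth of the fixed grey magnifier holder's socket, 89 mm above the bench: a roomy tube 60 mm deep rising at 45 degrees, inside 28 mm wide and 28 mm high, walls 4 mm; the handle lies on its lower wall and comes out freely along its own axis; 42 mm of handle is free between mouth and mag_grip. x is level, the way the socket heads as it rises; z up. Base plate 130 by 90 by 12 mm.
- spool_mid (a point): bystander: middle of a metal spool, 60 mm across, 40 mm high, standing beyond the board; leave it alone.
- multimeter: bystander: grey hand multimeter, 120 by 60 by 34 mm, lying beyond the board, origin at the centre of its underside; leave it alone.
- driver_grip (a point): bystander: screwdriver lying between the robot and the board, this point on its black handle; leave it alone.

How it is judged:
On the way, in this order (a step that is already met when the one before it is completed fails the run):
1. the basket hangs on both prongs of the hook and has been let go (x of basket_bar in the frame of hook_seat between -0.035 and 0.035 m and y of basket_bar in the frame of hook_seat between -0.025 and 0.025 m and z of basket_bar in the frame of hook_seat between -0.015 and 0.015 m and angle between the y axis of basket_bar and the y axis of hook_seat, either way round below 0.35 rad and angle between basket_bar's own z axis and vertical below 0.25 rad and contact force between basket and hook above 0.5 N and contact force between basket and the arm below 0.05 N and contact force between basket and the fingers below 0.05 N and linear speed of basket below 0.05 m/s), for 0.2 s.
2. the magnifier is drawn right out of its holder (distance between mag_grip and socket_mouth above 0.1 m and contact force between magnifier and holder below 0.05 N), for 0.1 s.
At the end, for the whole second after the job is handed in: The basket hangs still, untouched, on both prongs (bar within 35 mm of the seat point along the prongs, 25 across, 15 in height); the fingers alone hold the magnifier still, lens level within 0.2 rad, its middle within 30 mm of the board's middle in plan and 70 to 130 mm above its face (all of step 1 and angle between lens's own z axis and vertical below 0.2 rad and horizontal distance between lens and board_center below 0.03 m and z of lens in the frame of board_center between 0.07 and 0.13 m and contact force between magnifier and the fingers above 1 N and contact force between magnifier and holder below 0.05 N and contact force between magnifier and board below 0.05 N and contact force between magnifier and basket below 0.05 N and linear speed of magnifier below 0.03 m/s); the arm keeps its last pose, push and grip.
It fails at once if the basket is tipped over (angle between basket's own z axis and vertical above 0.8 rad).
It fails at once if the spool is disturbed (distance of spool_mid from where it was at the start of the episode above 0.04 m).
It fails at once if the multimeter is disturbed (distance of multimeter from where it was at the start of the episode above 0.04 m).
It fails at once if the screwdriver is disturbed (distance of driver_grip from where it was at the start of the episode above 0.04 m).
It also fails if it takes over 70 s, if anything falls off the work surface, if the arm or the gripper's body presses on something with over 40 N, if the wrist force passes 120 N, or if a joint passes its speed limit or range.

## Working session

There is one attempt and no reset: what is moved stays moved. The work goes in short steps, each a Python script; the robot and the scene stay as the last script left them, time stands still between calls to the robot, and variables do not carry over. Pictures are saved under pics/ and viewed, at most 10 in all, crops included, and the job is handed in when it is done.

```bash
ls; mkdir -p pics
python3 - <<'E'
from cell import bot
import cv2,numpy as np
for n in("scene","top"):
    p,d=bot.snapshot(n); m=bot.camera_model(n)
    cv2.imwrite(f"pics/{n}0.png",cv2.resize(p[:,:,::-1],(768,576))); np.savez(f"pics/{n}0.npz",p=p,d=d,K=m["intrinsics"],V=m["view"])
    print(n,np.round(m["intrinsics"],1).tolist(),np.round(m["view"],3).tolist(),(d>0).mean())
E
```

```text
pics
scene [[352.1, 0.0, 255.8], [0.0, 352.1, 184.8], [0.0, 0.0, 1.0]] [[0.888, 0.46, -0.012, -0.516], [0.328, -0.652, -0.684, -0.102], [-0.322, 0.603, -0.729, 1.059], [0.0, 0.0, 0.0, 1.0]] 0.9959004720052084
top [[387.6, 0.0, 255.2], [0.0, 387.6, 189.5], [0.0, 0.0, 1.0]] [[-0.048, -0.999, 0.001, 0.02], [-0.979, 0.047, -0.2, 0.603], [0.2, -0.01, -0.98, 1.028], [0.0, 0.0, 0.0, 1.0]] 0.9961140950520834
```

View pics/scene0.png

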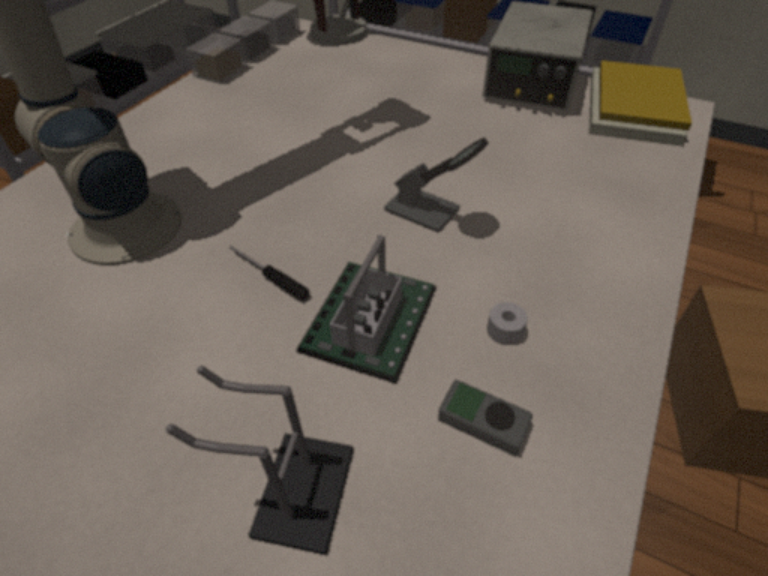

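View pics/top0.png

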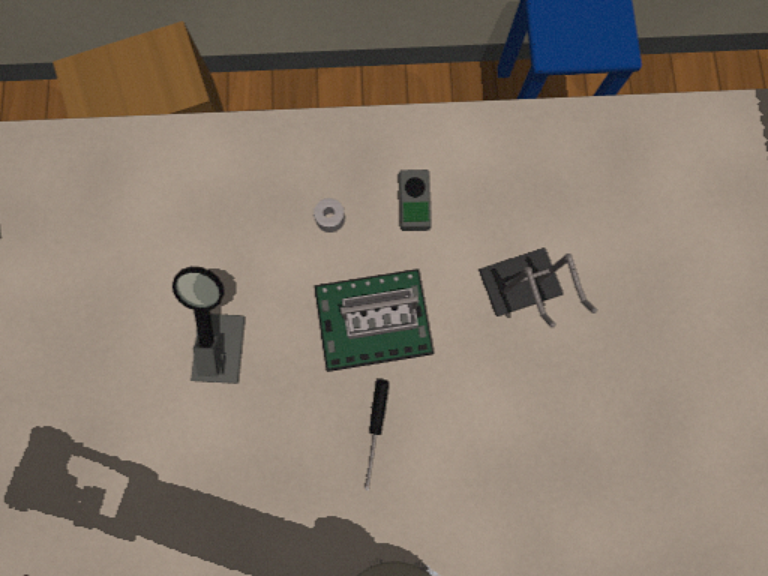

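The scene view shows the basket on the board at about (370,310), the hook at (290,460) with its tips at (205,372) and (175,432), and the magnifier at (440,170). In the top view the board is at (375,320), the basket bar at (380,303), the hook tips at (550,322) and (592,308), the lens at (198,288) and the magnifier handle at (205,330). Next I'll measure from masks and depth.

```bash
cat > h.py <<'E'
import cv2,numpy as np
def load(f):
    z=np.load(f); return z["p"],z["d"],z["K"],z["V"]
def cloud(d,K,V):
    v,u=np.indices(d.shape); c=np.stack([(u-K[0,2])/K[0,0]*d,(v-K[1,2])/K[1,1]*d,d],-1)
    return (c-V[:3,3])@V[:3,:3]
def ray(px,K,V,z):
    px=np.atleast_2d(px).astype(float); r=np.c_[px,np.ones(len(px))]@np.linalg.inv(K).T@V[:3,:3]
    o=-V[:3,:3].T@V[:3,3]; return o+r*((z-o[2])/r[:,2])[:,None]
def line(P):
    c=P.mean(0); w,_,vt=np.linalg.svd(P-c,full_matrices=False); t=(P-c)@vt[0]
    return c,vt[0],(t.min(),t.max()),w/np.sqrt(len(P))
E
python3 - <<'E'
from h import *
np.set_printoptions(precision=4,suppress=True)
for n in("top","scene"):
    p,d,K,V=load(f"pics/{n}0.npz"); W=cloud(d,K,V); hsv=cv2.cvtColor(p,cv2.COLOR_RGB2HSV)
    print("==",n)
    g=cv2.inRange(hsv,(40,70,20),(90,255,255))
    g=cv2.morphologyEx(g,cv2.MORPH_CLOSE,np.ones((7,7)))
    cs=max(cv2.findContours(g,0,1)[0],key=cv2.contourArea)
    Q=ray(cs.reshape(-1,2),K,V,.016)
    print("board rect",cv2.minAreaRect((Q[:,:2]*1000).astype(np.float32)))
    bc=np.array(cv2.minAreaRect(Q[:,:2].astype(np.float32))[0])
    near=np.linalg.norm(W[...,:2]-bc,axis=-1)<.12
    z=W[...,2]; ok=d>0
    m=ok&near&(z>.125)&(z<.16); print("bar",m.sum(),line(W[m]))
    m=ok&near&(z>.055)&(z<.075); print("rim",m.sum(),cv2.minAreaRect((W[m][:,:2]*1000).astype(np.float32)))
    x,y=W[...,0],W[...,1]
    tab=ok&(abs(z)<.01)&(x>.2)&(x<.8); print("table z",np.median(z[tab]),z[tab].std())
    m=ok&(x>.2)&(x<.85)&(z>.17)&(z<.23)&(np.hypot(x-bc[0],y-bc[1])>.13)
    k,l,st,ce=cv2.connectedComponentsWithStats(m.astype(np.uint8))
    for i in range(1,k):
        if st[i,4]>12: q=W[l==i]; print("hi",st[i],line(q),"z",q[:,2].min(),q[:,2].max())
    V3=hsv[...,2]; print("mag dark")
    m=ok&(x>.2)&(x<.85)&(y>bc[1]+.13)&(z>.05)&(y<.6)
    k,l,st,ce=cv2.connectedComponentsWithStats(m.astype(np.uint8))
    for i in range(1,k):
        if st[i,4]>30: q=W[l==i]; print("m",st[i],line(q),"z",q[:,2].min(),q[:,2].max())
E
```

```text
== top
board rect ((546.9835205078125, 13.611839294433594), (161.6486358642578, 203.4106903076172), 6.483695983886719)
bar 222 (array([ 0.5508, -0.0005,  0.1459]), array([-0.1146,  0.9934,  0.0004]), (np.float64(-0.06627989578786891), np.float64(0.06545902529087871)), array([[-0.0074,  0.0071, -0.0029],
       [-0.0077,  0.0058, -0.0061],
       [-0.0059,  0.0057, -0.0058],
       [-0.0062,  0.0045, -0.0082],
       [-0.0065,  0.0037, -0.009 ],
       [-0.0067,  0.0062,  0.0032],
       [-0.007 ,  0.0039, -0.0036],
       [-0.0073,  0.005 ,  0.0031],
       [-0.0076,  0.003 , -0.0027],
       [-0.0038,  0.0059, -0.007 ],
       [-0.004 ,  0.0055, -0.0061],
       [-0.0043,  0.0062, -0.0012],
       [-0.0046,  0.0047, -0.0049],
       [-0.0049,  0.0032, -0.0083],
       [-0.0052,  0.0043, -0.0016],
       [-0.0055,  0.0034, -0.0028],
       [-0.0058,  0.0025, -0.0041],
       [-0.0061,  0.0036,  0.0026],
       [-0.0064,  0.0018, -0.0022],
       [-0.0067,  0.0019,  0.0007],
       [-0.007 ,  0.0016,  0.0019],
       [-0.0073,  0.0004, -0.0005],
       [-0.0075,  0.0014,  0.0055],
   
[... 28230 characters left out ...]
.0029, -0.0034, -0.003 ],
       [-0.003 , -0.004 , -0.0003],
       ...,
       [ 0.0027,  0.0032,  0.0017],
       [ 0.0027,  0.0036,  0.0009],
       [ 0.0028,  0.0035,  0.0008]], shape=(539, 3))) z 0.17009786017914896 0.2071635985686373
mag dark
m [263  91  62  37 635] (array([0.5376, 0.3005, 0.12  ]), array([-0.7453,  0.0698, -0.6631]), (np.float64(-0.10856678960994336), np.float64(0.10989656194909479)), array([[-0.0022, -0.0034,  0.0005],
       [-0.0018, -0.0044, -0.0002],
       [-0.002 , -0.0038,  0.0001],
       ...,
       [ 0.0015,  0.001 , -0.0041],
       [ 0.0019,  0.0008, -0.0041],
       [ 0.0017,  0.001 , -0.0042]], shape=(635, 3))) z 0.05004470796148009 0.19620086270178624
```

Top depth gives the bar at (0.551,-0.0005,0.141) with yaw 6.5°. The board centre is (0.547,0.0136). The prongs have yaw 15.4° and the seat is near (0.538,-0.302). Next is to grasp the basket.

```bash
cat >> h.py <<'E'
def down(yaw):  # tool z down, tool y along horizontal direction yaw
    y=np.array([np.cos(yaw),np.sin(yaw),0]); z=np.array([0,0,-1.]); return np.c_[np.cross(y,z),y,z]
BAR=np.array([.5510,-.0005,.141]); BY=np.deg2rad(6.5)
HY=np.deg2rad(15.4); HX=np.array([np.cos(HY),np.sin(HY),0]); SEAT=np.array([.538,-.302,.188])
def rep(bot,s=""):
    q=bot.sense(); print(s,"t%.1f"%q["t"],"pos",np.round(q["ee_pos"],4),"F",np.round(q["contact_force"],1),"gap %.4f gf %.1f"%(q["finger_gap"],q["gripper_force"]),"q6 %.2f"%q["q"][5])
E
python3 - <<'E'
from cell import bot
from h import *
R=down(BY) 
p=np.array(bot.sense()["ee_pos"]); p[2]=.33
for k in(0,np.pi):
    q=bot.ik([BAR[0],BAR[1],.3],down(BY+k)); q2=bot.ik(SEAT+[0,0,.04],down(HY+k)); print(k,q,q2)
    if k==0: a=q
    else: R=down(BY) if abs(a[5])<abs(q[5]) else down(BY+k)
bot.move_straight(p); bot.move_to([BAR[0],BAR[1],.28],R); rep(bot)
m=bot.camera_model("wrist"); im,d=bot.snapshot("wrist"); cv2.imwrite("pics/w1.png",im[:,:,::-1])
bot.move_straight([BAR[0],BAR[1],.130]); rep(bot,"low"); bot.gripper_to(0.0); rep(bot,"grip")
E
```

```text
0 [-6.26526306e-02 -1.55703143e-02  1.21642158e+00 -4.44089210e-16
  1.94074138e+00 -1.76099032e-01] [-5.66642784e-01  1.36821417e-01  1.18620681e+00 -4.44089210e-16
  1.81856443e+00 -8.35423489e-01]
3.141592653589793 None [-5.66642784e-01  1.36821417e-01  1.18620681e+00 -4.44089210e-16
  1.81856443e+00  2.30616916e+00]Traceback (most recent call last):
  File "<stdin>", line 8, in <module>
TypeError: 'NoneType' object is not subscriptable
```

Run:
```python
from h import *
np.set_printoptions(precision=4,suppress=True)
p,d,K,V=load("pics/top0.npz"); W=cloud(d,K,V); x,y,z=W[...,0],W[...,1],W[...,2]
val=p.max(-1)
print("lens region")
m=(d>0)&(x>.35)&(x<.75)&(y>.2)&(y<.42)&(z>.08)
q=W[m]; 
# handle + frame : points, dark
hm=m&(val<45); k,l,st,ce=cv2.connectedComponentsWithStats(hm.astype(np.uint8)); i=1+np.argmax(st[1:,4]); print(st[i],ce[i])
cs=max(cv2.findContours((l==i).astype(np.uint8),0,1)[0],key=cv2.contourArea).reshape(-1,2)
q=W[l==i]
# centreline per x bin
for a in np.arange(.44,.68,.015):
    s=q[(q[:,0]>=a)&(q[:,0]<a+.015)]
    if len(s)>3: print("x%.3f n%d y %.4f..%.4f mid %.4f z med %.4f"%(a+.0075,len(s),s[:,1].min(),s[:,1].max(),(s[:,1].min()+s[:,1].max())/2,np.median(s[:,2])))
```

```text
lens region
[115 178  34  54 493] [134.5477 205.1217]
x0.493 n6 y 0.3061..0.3198 mid 0.3130 z med 0.0867
x0.507 n62 y 0.3005..0.3276 mid 0.3141 z med 0.0915
x0.523 n62 y 0.2990..0.3229 mid 0.3109 z med 0.1062
x0.537 n68 y 0.2980..0.3200 mid 0.3090 z med 0.1214
x0.553 n70 y 0.2842..0.3176 mid 0.3009 z med 0.1359
x0.568 n54 y 0.2671..0.3412 mid 0.3041 z med 0.1461
x0.583 n35 y 0.2616..0.3444 mid 0.3030 z med 0.1645
x0.598 n42 y 0.2620..0.3449 mid 0.3035 z med 0.1788
x0.613 n87 y 0.2687..0.3369 mid 0.3028 z med 0.1921
x0.628 n7 y 0.2945..0.3113 mid 0.3029 z med 0.1920
```

The handle's centre line runs through about (0.523,0.311), heading near -5.5°. The lens is at about (0.597,0.303). Now the basket grasp, using the k=0 orientation.

```bash
python3 - <<'E'
from cell import bot
from h import *
R=down(BY) 
p=np.array(bot.sense()["ee_pos"]); p[2]=.33
bot.move_straight(p,velocity=.25); bot.move_to([BAR[0],BAR[1],.28],R); rep(bot)
im,d=bot.snapshot("wrist"); cv2.imwrite("pics/w1.png",im[:,:,::-1])
bot.move_straight([BAR[0],BAR[1],.130]); rep(bot,"low"); bot.gripper_to(0.0); rep(bot,"grip")
im,d=bot.snapshot("wrist"); cv2.imwrite("pics/w2.png",im[:,:,::-1])
bot.move_straight([BAR[0],BAR[1],.25]); rep(bot,"lift")
E
python3 -c "
import cv2,numpy as np
cv2.imwrite('pics/w12.png',cv2.resize(np.hstack([cv2.imread('pics/w1.png'),cv2.imread('pics/w2.png')]),(800,300)))"
```

```text
t3.1 pos [5.511e-01 3.000e-04 2.801e-01] F [0.1 1.1 0.7] gap 0.0880 gf 0.0 q6 -0.18
low t4.3 pos [ 5.516e-01 -5.000e-04  1.314e-01] F [0.1 0.8 0.2] gap 0.0881 gf 0.0 q6 -0.18
grip t5.5 pos [ 5.510e-01 -5.000e-04  1.299e-01] F [-0.1 -0.3 -0.1] gap 0.0097 gf 30.0 q6 -0.18
lift t6.5 pos [ 5.507e-01 -5.000e-04  2.486e-01] F [ 0.2 -0.4 -1.8] gap 0.0099 gf 30.0 q6 -0.18
```

View pics/w12.png

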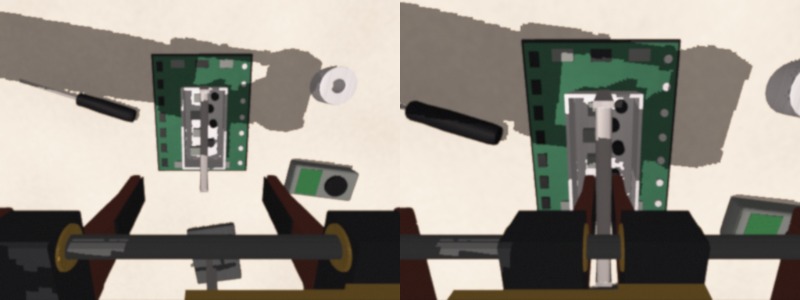

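The bar is centred between the pads, with its picture at about (603,200) and a gap of 9.8 mm. Next I carry it around to the front of the hook.

Run:
```python
from cell import bot
from h import *
R=down(HY)
pre=SEAT-.125*HX; z=.226-.011
bot.move_straight([.42,-.08,.26],down(BY),velocity=.25)
bot.move_straight([pre[0],pre[1],.26],R,velocity=.25)
bot.move_straight([pre[0],pre[1],z]); rep(bot,"pre")
for n in("top","scene"):
    p,d=bot.snapshot(n); m=bot.camera_model(n); np.savez(f"pics/{n}1.npz",p=p,d=d,K=m["intrinsics"],V=m["view"])
    W=cloud(d,m["intrinsics"],m["view"]); L=(W-SEAT)@np.c_[HX,[-HX[1],HX[0],0],[0,0,1]]
    if n=="top": cv2.imwrite("pics/top1.png",p[150:300,280:480,::-1].repeat(4,0).repeat(4,1))
    a=(abs(L[...,1])<.06)&(L[...,0]>-.07)&(L[...,0]<.1)&(L[...,2]>-.03)&(d>0)&(L[...,2]<.04)
    for s in(-1,1):
        q=L[a&(L[...,1]*s>.01)]
        if len(q): print(n,s,len(q),"x",q[:,0].min(),q[:,0].max(),"y mid",np.percentile(q[:,1],[3,50,97]).round(4),"z hi",q[:,2].max(),"slope",np.polyfit(q[:,0],q[:,1],1)[0].round(3))
```

```text
pre t8.9 pos [ 0.4175 -0.3344  0.2153] F [ 0.3 -0.7 -0.9] gap 0.0096 gf 30.0 q6 -1.01
top -1 197 x -0.031391169488703595 0.06993795021850305 y mid [-0.0387 -0.0325 -0.0289] z hi 0.022224812452702802 slope 0.015
top 1 197 x -0.035806799004653715 0.0694120473968709 y mid [0.0331 0.0391 0.0429] z hi 0.019282610448182275 slope 0.017
scene -1 566 x -0.03568331685603642 0.07127518970438464 y mid [-0.0396 -0.0363 -0.0304] z hi 0.019274766405639743 slope -0.003
scene 1 469 x -0.03561506165870031 0.07093466353028986 y mid [0.0323 0.0352 0.0411] z hi 0.019430782572567418 slope -0.004
```

View pics/top1.png

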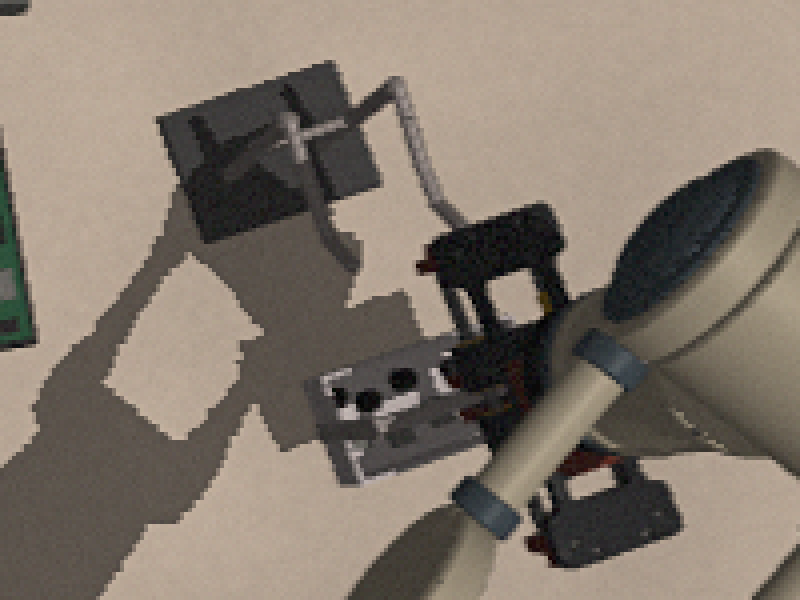

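The view shows the basket at (400,420) square in front of the prongs, whose tips are at (355,262) and (460,225). The seat frame agrees within about 2 mm. Now I insert and lower.

Run:
```python
from cell import bot
from h import *
g=SEAT+.006*HX
bot.move_straight([g[0],g[1],.215],velocity=.1); rep(bot,"over")
print(bot.move_straight([g[0],g[1],.188-.011-.004],velocity=.03,until_force=4)); rep(bot,"down")
bot.gripper_to(.04); rep(bot,"open")
bot.move_straight([g[0],g[1],.33],velocity=.15); bot.wait(.3); rep(bot,"up")
bot.move_to([.42,.05,.35],down(BY))
p,d=bot.snapshot("scene"); m=bot.camera_model("scene"); cv2.imwrite("pics/s2.png",p[200:370,60:320,::-1].repeat(3,0).repeat(3,1))
K,V=m["intrinsics"],m["view"]; W=cloud(d,K,V); L=(W-SEAT)@np.c_[HX,[-HX[1],HX[0],0],[0,0,1]]
a=(abs(L[...,1])<.028)&(abs(L[...,0])<.04)&(L[...,2]>-.03)&(L[...,2]<.03); q=L[a]
print("bar",len(q),np.percentile(q,[3,50,97],axis=0).round(4).tolist())
a=(abs(L[...,0])<.06)&(abs(L[...,1])<.1)&(L[...,2]>-.09)&(L[...,2]<-.06); q=L[a]; print("rim",np.percentile(q,[1,99],axis=0).round(4).tolist())
# better magnifier view from wrist
```

```text
over t10.4 pos [ 0.5434 -0.3007  0.2152] F [-0.6  0.1 -1.7] gap 0.0097 gf 30.0 q6 -0.83
True
down t11.6 pos [ 0.5437 -0.3004  0.1767] F [-0.4  0.2  5. ] gap 0.0098 gf 30.0 q6 -0.83
open t12.2 pos [ 0.5431 -0.3     0.1746] F [-0.5 -0.9  0.4] gap 0.0399 gf 0.0 q6 -0.83
up t13.7 pos [ 0.5437 -0.3004  0.3295] F [-0.2 -0.2 -0.2] gap 0.0401 gf 0.0 q6 -0.83
bar 253 [[0.0013, -0.0267, -0.003], [0.0074, -0.0018, 0.0036], [0.0107, 0.0259, 0.0058]]
rim [[-0.029, -0.0661, -0.0899], [0.0408, 0.0656, -0.0644]]
```

View pics/s2.png

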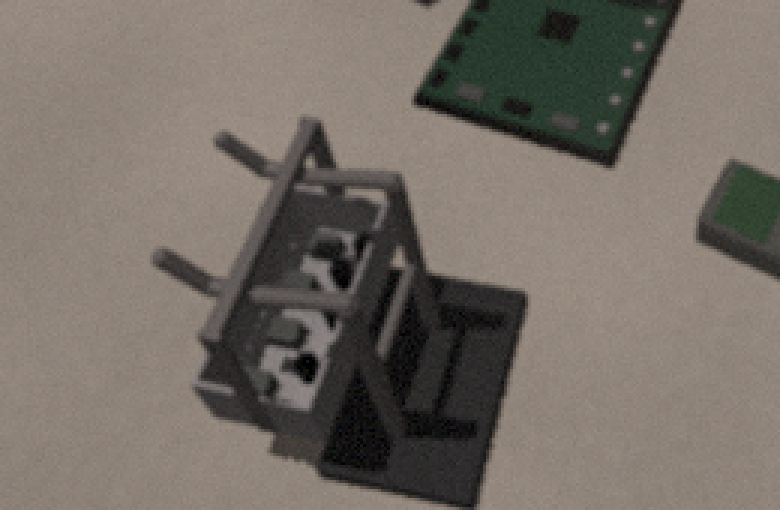

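The basket hangs on both prongs, with its bar running from (205,335) to (312,122) and measured at x≈+6, y≈0, z≈0 mm from the seat. Next I look at the magnifier squarely with the wrist camera.

```bash
cat >> h.py <<'E'
def magaxes(yaw,el):
    c,s=np.cos(yaw),np.sin(yaw); x=np.array([c*np.cos(el),s*np.cos(el),np.sin(el)]); y=np.array([-s,c,0]); return np.c_[x,y,np.cross(x,y)]
def tool(M): return np.c_[M[:,0],-M[:,1],-M[:,2]]
E
python3 - <<'E'
from cell import bot
from h import *
np.set_printoptions(precision=4,suppress=True)
# board again
p,d=bot.snapshot("top"); m=bot.camera_model("top"); K,V=m["intrinsics"],m["view"]
g=cv2.morphologyEx(cv2.inRange(cv2.cvtColor(p,cv2.COLOR_RGB2HSV),(40,70,20),(90,255,255)),cv2.MORPH_CLOSE,np.ones((9,9)))
c=max(cv2.findContours(g,0,1)[0],key=cv2.contourArea).reshape(-1,2); print("board",cv2.minAreaRect((ray(c,K,V,.016)[:,:2]*1000).astype(np.float32)))
M=magaxes(np.deg2rad(-5.5),np.pi/4); G=np.array([.544,.3085,.1164]); T=tool(M)
print(bot.ik(G-.12*T[:,2],T), bot.ik(G,T), bot.ik([.471,.014,.12],down(-np.pi/2)))
bot.gripper_to(.06)
bot.move_to(G-.13*T[:,2],T); bot.wait(.2); rep(bot)
m=bot.camera_model("wrist"); p,d=bot.snapshot("wrist"); np.savez("pics/wm.npz",p=p,d=d,K=m["intrinsics"],V=m["view"])
cv2.imwrite("pics/wm.png",p[:,:,::-1])
E
```

```text
board ((547.1470336914062, 12.920478820800781), (160.64443969726562, 201.9735565185547), 6.316519260406494)
None None [-0.0425 -0.2552  1.7538 -0.      1.6429  1.5283]Traceback (most recent call last):
  File "<stdin>", line 11, in <module>
cell.Unreachable: the arm cannot take that pose within its joint ranges
```

Run:
```python
from cell import bot
from h import *
G=np.array([.544,.3085,.1164]); Y=np.deg2rad(-5.5); M=magaxes(Y,np.pi/4)
from scipy.spatial.transform import Rotation as Ro
bc=np.array([.547,.013,.12])
f=lambda q:"-" if q is None else np.round(q,2).tolist()
for k in(0,1):
  for a in(45,35,25,15,5,-5):
    T=Ro.from_rotvec(M[:,1]*np.deg2rad(45-a)).as_matrix()@tool(M)
    if k: T=T@np.diag([-1,-1,1])
    z=T[:,2]; print(k,a,np.round(z,2),"G",f(bot.ik(G+.011*z,T)),"pre",f(bot.ik(G-.09*z,T)))
    for fy in(-60,-30,0,30,60):
        F=magaxes(np.deg2rad(fy),0); TF=F@M.T@T; g=bc-.068*F[:,0]
        print("    fin",fy,f(bot.ik(g+.011*TF[:,2],TF)))
```

```text
0 45 [ 0.7  -0.07 -0.71] G - pre -
    fin -60 -
    fin -30 [0.03, -0.2, 1.72, -0.0, 1.61, 2.12]
    fin 0 [-0.04, -0.23, 1.75, -0.0, 1.62, 1.53]
    fin 30 [-0.11, -0.2, 1.73, 0.0, 1.62, 0.93]
    fin 60 [-0.16, -0.13, 1.66, -0.0, 1.61, 0.37]
0 35 [ 0.57 -0.05 -0.82] G [0.67, -0.19, 1.83, -0.47, 1.08, 2.47] pre [0.76, -0.33, 1.8, -0.47, 1.28, 2.48]
    fin -60 [-0.02, -0.05, 1.6, 0.15, 1.68, 2.61]
    fin -30 [-0.03, -0.06, 1.61, 0.08, 1.75, 2.07]
    fin 0 [-0.04, -0.07, 1.61, -0.01, 1.77, 1.53]
    fin 30 [-0.05, -0.06, 1.61, -0.1, 1.74, 0.99]
    fin 60 [-0.06, -0.05, 1.6, -0.16, 1.67, 0.46]
0 25 [ 0.42 -0.04 -0.91] G [0.61, -0.11, 1.7, -0.3, 1.22, 2.33] pre [0.66, -0.22, 1.64, -0.3, 1.4, 2.33]
    fin -60 [-0.11, 0.03, 1.55, 0.29, 1.77, 2.54]
    fin -30 [-0.07, 0.07, 1.5, 0.16, 1.88, 2.04]
    fin 0 [-0.04, 0.09, 1.48, -0.01, 1.92, 1.53]
    fin 30 [0.0, 0.07, 1.5, -0.18, 1.87, 1.02]
    fin 60 [0.03, 0.03, 1.54, -0.3, 1.75, 0.53]
0 15 [ 0.26 -0.02 -0.97] G [0.54, -0.01, 1.57, -0.16, 1.37, 2.23] pre [0.57, -0.08, 1.47, -0.16, 1.54, 2.23]
    fin -60 [-0.18, 0.12, 1.49, 0.41, 1
[... 2278 characters left out ...]
 -0.01 -1.  ] G [0.49, 0.11, 1.44, -0.05, 1.52, -0.99] pre [0.5, 0.07, 1.29, -0.05, 1.7, -0.99]
    fin -60 [-0.23, 0.22, 1.44, 0.53, 1.95, -0.68]
    fin -30 [-0.14, 0.34, 1.3, 0.29, 2.14, -1.11]
    fin 0 [-0.03, 0.38, 1.25, -0.02, 2.21, -1.61]
    fin 30 [0.08, 0.34, 1.29, -0.33, 2.12, -2.1]
    fin 60 [0.17, 0.23, 1.43, -0.56, 1.92, -2.53]
1 -5 [-0.09  0.01 -1.  ] G [0.44, 0.23, 1.3, 0.04, 1.69, -1.03] pre [0.43, 0.24, 1.11, 0.05, 1.87, -1.03]
    fin -60 [-0.28, 0.32, 1.4, 0.64, 2.04, -0.69]
    fin -30 [-0.16, 0.46, 1.22, 0.36, 2.27, -1.09]
    fin 0 [-0.03, 0.52, 1.15, -0.03, 2.35, -1.61]
    fin 30 [0.1, 0.47, 1.21, -0.41, 2.25, -2.12]
    fin 60 [0.21, 0.34, 1.38, -0.67, 2.0, -2.51]
```

```bash
cat >> h.py <<'E'
from scipy.spatial.transform import Rotation as Ro
def gtool(M,a=35): return Ro.from_rotvec(M[:,1]*np.deg2rad(45-a)).as_matrix()@tool(M)
E
python3 - <<'E'
from cell import bot
from h import *
np.set_printoptions(precision=4,suppress=True)
M=magaxes(np.deg2rad(-5.5),np.pi/4); G=np.array([.544,.3085,.1164]); T=gtool(M)
print([bot.ik(G+s*M[:,0],T) is not None for s in(.05,.1,.13)])
bot.gripper_to(.06)
bot.move_to(G-.13*T[:,2],T); bot.wait(.3); rep(bot)
m=bot.camera_model("wrist"); p,d=bot.snapshot("wrist"); K,V=m["intrinsics"],m["view"]; np.savez("pics/wm.npz",p=p,d=d,K=K,V=V)
cv2.imwrite("pics/wm.png",p[:,:,::-1])
P=G+np.array([[s,0,0] for s in(-.042,0,.026,.068,.11)])@M.T
c=P@V[:3,:3].T+V[:3,3]; print("pred px",(c@K.T/c[:,2:])[:,:2])
E
```

```text
[True, True, True]
 t18.4 pos [0.4699 0.3155 0.223 ] F [0.1 0.3 0.7] gap 0.0598 gf 0.0 q6 2.48
pred px [[261.4166 220.2587]
 [261.4545 183.3807]
 [261.4805 158.0878]
 [261.5273 112.506 ]
 [261.5814  59.913 ]]
```

View pics/wm.png

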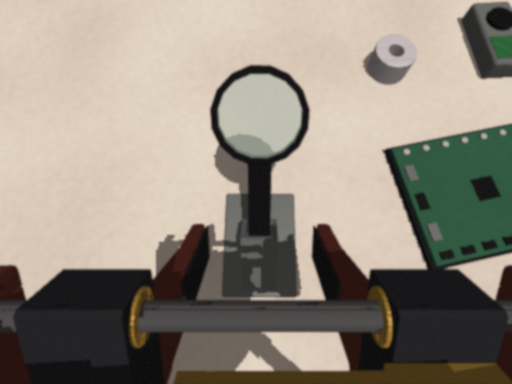

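The view shows the lens ring at (260,114), close to my prediction of (261.5,112.5), and the handle along column 259 down to row 235. I'll refine with a circle fit in the lens plane.

Run:
```python
from h import *
np.set_printoptions(precision=4,suppress=True)
p,d,K,V=load("pics/wm.npz"); W=cloud(d,K,V)
M=magaxes(np.deg2rad(-5.5),np.pi/4); G=np.array([.544,.3085,.1164])
L=(W-G)@M
k=(p.max(-1)<60).astype(np.uint8); k[238:]=0; k[:,:190]=0;k[:,320:]=0
n,l,st,ce=cv2.connectedComponentsWithStats(k); i=1+np.argmax(st[1:,4]); m=l==i; print(st[i])
h=L[m&(np.arange(384)[:,None]>170)&(np.arange(384)[:,None]<225)&(d>0)]; print("handle surf z",np.median(h[:,2]),"slope z/x",np.polyfit(h[:,0],h[:,2],1),"y/x",np.polyfit(h[:,0],h[:,1],1),"x",h[:,0].min(),h[:,0].max())
r=L[m&(np.arange(384)[:,None]<150)&(d>0)]; print("ring z pct",np.percentile(r[:,2],[10,50,90]),"y",r[:,1].min(),r[:,1].max(),"x max",r[:,0].max())
print("ring z vs x,y",np.linalg.lstsq(np.c_[r[:,:2],np.ones(len(r))],r[:,2],rcond=None)[0])
hr=h; print("y width",np.percentile(h[:,1],[2,98]))
c=max(cv2.findContours(m.astype(np.uint8),0,1)[0],key=cv2.contourArea).reshape(-1,2); c=c[c[:,1]<145]
# rays onto lens plane: local z = ring mid
o=-V[:3,:3].T@V[:3,3]; R=np.c_[c,np.ones(len(c))]@np.linalg.inv(K).T@V[:3,:3]
zp=np.median(r[:,2])-.003
oL=(o-G)@M; RL=R@M; Q=oL+RL*((zp-oL[2])/RL[:,2])[:,None]
(cx,cy),rad=cv2.minEnclosingCircle(Q[:,:2].astype(np.float32)); print("lens c",cx,cy,rad)
A=np.c_[2*Q[:,:2],np.ones(len(Q))]; s=np.linalg.lstsq(A,(Q[:,:2]**2).sum(1),rcond=None)[0]; print("fit",s[:2],np.sqrt(s[2]+s[0]**2+s[1]**2))
```

```text
[ 212   66   96  172 3384]
handle surf z 0.009884658289072458 slope z/x [0.8176 0.0144] y/x [-0.1741  0.0018] x -0.08070166847520577 0.017693678061742095
ring z pct [0.006  0.007  0.0079] y -0.03891890464557321 0.04280197954064517 x max 0.10601980957852704
ring z vs x,y [ 0.0005 -0.0048  0.0069]
y width [-0.0072  0.0235]
lens c 0.06419514119625092 0.0022322486620396376 0.04207397252321243
fit [0.0642 0.0019] 0.04100538700973964
```

Offsets are small: mag_grip sits at local (-4, +2, +2) mm from the estimate. I grip 8 mm foot-ward of it and then draw it out.

```bash
cat >> h.py <<'E'
MG=magaxes(np.deg2rad(-5.5),np.pi/4); GR=np.array([.544,.3085,.1164])+MG@np.array([-.004,.002,.002]); OFF=-.008
E
python3 - <<'E'
from cell import bot
from h import *
T=gtool(MG); tz=T[:,2]; g=GR+OFF*MG[:,0]
bot.move_straight(g-.08*tz,T,velocity=.1)
print(bot.move_straight(g+.011*tz,velocity=.08,until_force=8)); rep(bot,"at")
bot.gripper_to(0.); rep(bot,"grip")
bot.move_straight(g+.011*tz+.12*MG[:,0],velocity=.1); rep(bot,"out"); bot.wait(.3)
m=bot.camera_model("wrist"); p,d=bot.snapshot("wrist"); np.savez("pics/wo.npz",p=p,d=d,K=m["intrinsics"],V=m["view"]); cv2.imwrite("pics/wo.png",p[:,:,::-1])
E
```

```text
False
at t20.4 pos [0.5407 0.3111 0.1011] F [ 0.5  0.3 -0.3] gap 0.0599 gf 0.0 q6 2.50
grip t21.1 pos [0.5406 0.3108 0.1003] F [ 0.2 -0.3  0.5] gap 0.0217 gf 30.0 q6 2.50
out t22.5 pos [0.6246 0.3027 0.1843] F [ 0.7  0.6 -0.8] gap 0.0216 gf 30.0 q6 2.32
```

View pics/wo.png

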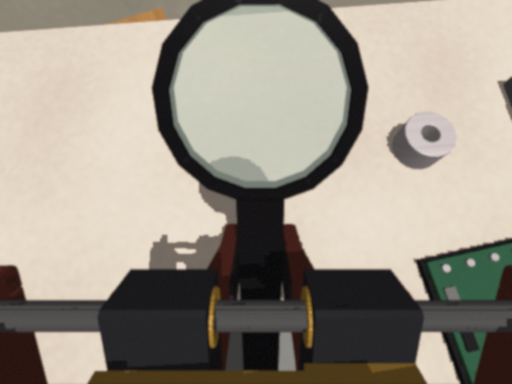

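The magnifier is held straight and clear of the socket, with the lens at (260,95). Next I carry it to the board, level the lens, and measure it before the final lowering.

```bash
cat > lens.py <<'E'
from h import *
def lens(bot):  # lens plane and centre in world, from wrist depth + colour
    m=bot.camera_model("wrist"); p,d=bot.snapshot("wrist"); K,V=m["intrinsics"],m["view"]; W=cloud(d,K,V)
    k=(p.max(-1)<60).astype(np.uint8); k[200:]=0; k[:,:140]=0; k[:,380:]=0
    n,l,st,ce=cv2.connectedComponentsWithStats(k); i=1+np.argmax(st[1:,4]); ok=(l==i)&(d>0)&(np.arange(384)[:,None]<180)
    q=W[ok]; dd=d[ok]; q=q[abs(dd-np.median(dd))<.03]; c=q.mean(0); n=np.linalg.svd(q-c,full_matrices=False)[2][2]; n*=np.sign(n[2])
    # circle fit on the annulus: outer contour cast onto the plane
    ct=max(cv2.findContours((l==i).astype(np.uint8),cv2.RETR_CCOMP,1)[0],key=cv2.contourArea).reshape(-1,2); ct=ct[(ct[:,1]<170)&(ct[:,1]>2)]
    o=-V[:3,:3].T@V[:3,3]; r=np.c_[ct,np.ones(len(ct))]@np.linalg.inv(K).T@V[:3,:3]; Q=o+r*(((c-o)@n)/(r@n))[:,None]
    e1=np.cross([0,1,0],n); e1/=np.linalg.norm(e1); e2=np.cross(n,e1); U=np.c_[(Q-c)@e1,(Q-c)@e2]
    s=np.linalg.lstsq(np.c_[2*U,np.ones(len(U))],(U**2).sum(1),rcond=None)[0]
    return c+s[0]*e1+s[1]*e2-.005*n,n,np.sqrt(s[2]+s[0]**2+s[1]**2)
E
python3 - <<'E'
from cell import bot
from lens import *
T=gtool(MG); F=magaxes(0.,0.); TF=F@MG.T@T
p=np.array(bot.sense()["ee_pos"]); bot.move_straight(p+[0,0,.07],velocity=.15)
L=np.array([.547,.013,.116]); g=L-(.068-OFF)*F[:,0]+.011*TF[:,2]
bot.move_to(g+[0,0,.12],TF); bot.wait(.3); rep(bot)
print(lens(bot), "want",L+[0,0,.12])
E
```

```text
t25.0 pos [0.4691 0.0136 0.2251] F [ 1.  -0.2 -0.2] gap 0.0216 gf 30.0 q6 1.53
(array([0.55075928, 0.01740193, 0.23491172]), array([-0.00202507,  0.00218322,  0.99999557]), np.float64(0.04133359294449188)) want [0.547 0.013 0.236]
```

Run:
```python
from cell import bot
from lens import *
p=np.array(bot.sense()["ee_pos"]); bot.move_straight(p+[-.003,-.004,-.119],velocity=.1); bot.wait(.5); rep(bot); print(lens(bot))
p,d=bot.snapshot("scene"); m=bot.camera_model("scene"); cv2.imwrite("pics/fin.png",cv2.resize(p[60:380,40:400,::-1],(675,600)))
K,V=m["intrinsics"],m["view"]; W=cloud(d,K,V); L=(W-SEAT)@np.c_[HX,[-HX[1],HX[0],0],[0,0,1]]
q=L[(abs(L[...,1])<.028)&(abs(L[...,0])<.04)&(abs(L[...,2])<.03)]; print("bar",len(q),np.median(q,0))
```

```text
t26.9 pos [0.4661 0.0095 0.1062] F [ 1.1 -0.4 -1.3] gap 0.0219 gf 30.0 q6 1.52
(array([0.54467577, 0.01598572, 0.11595336]), array([-0.00221742,  0.00245934,  0.99999452]), np.float64(0.043001165352239516))
bar 251 [ 0.00720371 -0.00123196  0.00373312]
```

View pics/fin.png

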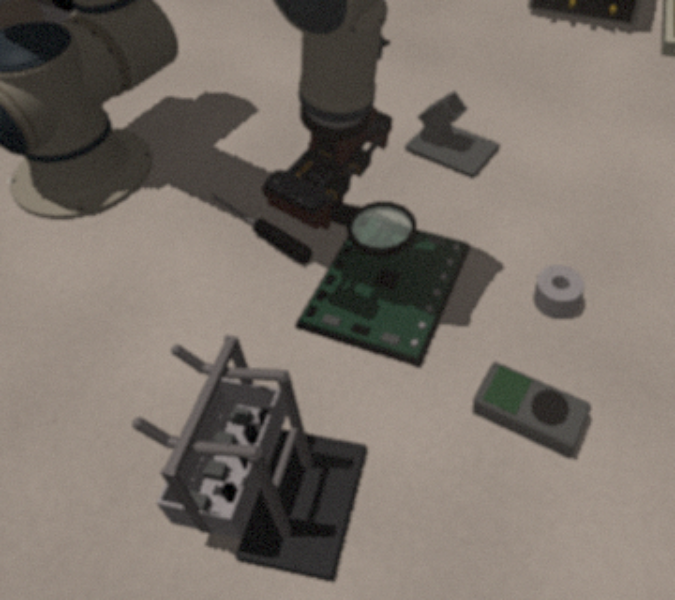

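The lens, at (382,228), is held level 0.1 m above the board centre, about 4 mm off in plan. The basket hangs unchanged at (230,440), and the spool, multimeter and screwdriver are where they were. I'm handing it in.

```bash
python3 -c "
from cell import bot
print(bot.sign_off())"
```

```text
the job is handed in; nothing more can be done
None
```

I hung the basket on both prongs and handed the job in with the magnifier held level about 10 cm above the board, its centre within about 4 mm of the board's middle; the interface gave no verdict on the judging.

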